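Clear the drying board and stand the plaque up to dry

ROBOT

A 6-joint arm with a two-finger parallel gripper is mounted at the origin on the work surface. World frame = base frame: x ahead of the robot, y to its left, z up, the work surface at z = 0. Lengths are in m, angles in degrees, forces in N, time in s.
With the tool pointing down it reaches from about 0.325 to 0.85 m from the base axis. Payload 15.5 kg.
Tool frame: the origin (TCP) lies midway between the tips of the shut fingers; the grasp point (between the pads) lies 19 mm behind it; z points along the fingers, y is the line along which they close (so a half turn about z gives the same grasp; the last joint's range is limited). The gripper opens to 91 mm and grips with 3 to 60 N. Pads are 32 mm wide; open, the fingers measure 118 mm over their backs; the gripper's body (76 mm by 178 mm) begins 60 mm behind the grasp point.
Start: joints at [-74.57, 28.281, 77.091, -0, 74.628, -5.472], TCP at [0.223, -0.584, 0.214] pointing down, gripper open.
Joint ranges: [-166.48, 166.48], [-47.26, 123.95], [12.59, 153.08], [-70.14, 250.14], [6.76, 159.57], [-176.63, 176.63]. Speed limits (degrees/s): [108.29, 108.29, 147.25, 172.46, 172.46, 172.46].

INTERFACE

Orientations are given as a 3x3 rotation matrix whose columns are the frame's x, y, z axes.
In Python, from bench import ctrl gives the robot as it stands. The module is installed in compiled form; this text tells all that it offers. Calls block until the motion is done:
- ctrl.goto(position, orientation): joint-space move of the TCP to a pose.
- ctrl.move_l(position, vel=0.15, ori=None, contact_N=None): straight line of the TCP; ori=None keeps the orientation; vel is the mean speed in m/s. With contact_N (N) it stops when the force on the tool has changed by that much, and returns True; else False.
- ctrl.movej(angles): joint-space move.
- ctrl.command_gripper(opening): opening from 0.0 (shut) to 1.0 (fully open); the grip force is fixed at half the most; returns when the fingers have stopped.
- ctrl.sleep(seconds).
- ctrl.ik(position, orientation): joint angles nearest the present ones, or None.
- ctrl.read_camera(name): name is "scene" or "top" or "wrist"; returns the picture (420x560x3 uint8, blue, green, red); there is no depth.
- ctrl.camera_params(name): a dict with "fx", "fy", "cx", "cy" (pixels), "pose" (4x4, takes a point from camera to world coordinates); the wrist camera has in their place "T_tool_cam" (4x4, takes a point from camera to tool coordinates, whose origin is the TCP and whose axes are the flange's). Camera axes: x right, y up, looking along -z (the intrinsics and any distortion apply to the point x, -y, -z); pixel columns grow to the right and rows downward; lengths in m; the calibration is good to about 2 mm. The wrist camera is an equidistant fisheye: a pixel r from the principal point sees the ray r / f radians off the axis. A picture is of the moment at which its call begins: read the wrist's pose just before it. camera_params takes no time and is no camera call.
A pose or a line that the arm cannot do raises ctrl.MotionError and nothing moves.
- ctrl.sign_off(): hands the job in; it is judged then, once.
Readings, each from a call of its own:
- ctrl.current_t(): time.
- ctrl.current_q(): joint angles.
- ctrl.current_dq(): joint speeds.
- ctrl.current_effort(): joint torques, N m.
- ctrl.current_tool_pos(): TCP position.
- ctrl.current_eef_rot(): TCP orientation.
- ctrl.current_contact_force(): force on the tool from outside, world axes, zero at the start.
- ctrl.current_wrist_torque(): the same for the moment, N m.
- ctrl.current_grip_width(): opening from 0.0 (shut) to 1.0 (fully open).
- ctrl.current_grasp_force(): force on a finger pad.
Only numpy, scipy, OpenCV 4.12 (cv2) and the standard library are available. Lean on these libraries where they do the work, as an engineer would, in place of code of your own. Each camera call takes 0.05 s, during which the arm holds its last target. There are 200 camera calls.

TASK

First put the wooden offcut that lies on the cork drying board into the cardboard scrap box. Then take the wooden plaque off its easel and stand it upright on one of its long thin edges, fully on the board and standing free, so that both faces can dry. Leave everything else where it is.

Things in the scene. Friction and masses are not known exactly. Their poses are not given: they have to be found in the camera images.
- plaque: Flat panel of light wood, 150 x 100 x 20 mm, 0.2 kg, dark inlaid frame and copper disc on one face. Origin at its centre; y along the 150 mm, z along the 100 mm, x out of the decorated face. At the start z leans 40 degrees from vertical: one long edge on the easel's ledge, the upper 42 mm sticking out free, front and back, past the top of the easel's backrest.
- plaque_end_a (a point): Centre of the plaque's short side at y = -75 mm in its frame.
- plaque_end_b (a point): Centre of the plaque's short side at y = +75 mm in its frame.
- easel: Low fixed plywood easel, 130 mm wide (its y) and 105 mm deep, 75 mm high, on which the plaque leans. Its backrest rises towards its own -x (the robot's side), leaning 40 degrees from vertical. Origin on the bench under the middle of the ledge; at the start the plaque's centre is at about (-24, 0, 75) mm in this frame.
- board: Fixed cork drying board lying on the bench: 180 mm (its x) x 240 mm (its y), 15 mm thick. Origin at the centre of its underside, so its top is at z = 15 mm.
- offcut: Chunky dark wooden offcut lying on the board: 80 mm long (x), 36 mm wide (y), 30 mm high (z), with a step at one end (the last 24 mm towards +x only 16 mm high). Origin 15 mm above its underside, in the middle of the 80 x 36 mm outline. 0.06 kg.
- scrap_box: Fixed open cardboard scrap box, 160 x 160 mm outside, 70 mm high, walls and floor 5 mm thick. Origin at the centre of its underside.
- carton: Bystander, leave alone: flat kraft cardboard carton lying down, 130 x 100 x 28 mm. Origin on its underside.
- slab: Bystander, leave alone: light wooden disc lying flat, 110 across, 20 mm high. Origin on its underside.
- jar: Bystander, leave alone: amber jar with brass lid, 66 across, 85 mm high. Origin on its underside.
- driver: Bystander, leave alone: screwdriver with a blue handle, lying. Origin on its underside.
- mallet: Bystander, leave alone: hammer, lying. Origin on its underside.
- dish: Bystander, leave alone: terracotta bowl, 110 across, 40 mm high. Origin on its underside.
Things that resemble listed ones, but are neither listed nor needed, are in the scene too. What is shaped like the plaque but purple is not meant.

How it is judged:
By the outcome, as a careful person would: the job done as asked, in the order asked, and still so for the second after the job is handed in, with the robot touching nothing.
It also fails if it takes over 48 s, if anything falls off the work surface, if the arm or the gripper's body presses on something with over 40 N, if the wrist force passes 120 N, or if a joint passes its speed limit or range.

## Working session

There is one attempt and no reset: what is moved stays moved. The work goes in short steps, each a Python script; the robot and the scene stay as the last script left them, time stands still between calls to the robot, and variables do not carry over. Pictures are saved under pics/ and viewed, at most 10 in all, crops included, and the job is handed in when it is done.

```bash
mkdir -p pics
python3 - <<'E'
from bench import ctrl
import cv2,numpy as np
for n in("scene","top"):
    cv2.imwrite(f"pics/{n}0.png",ctrl.read_camera(n))
    p=ctrl.camera_params(n);print({k:np.round(v,4).tolist() if not isinstance(v,str) else v for k,v in p.items()})
print({k:np.round(v,4).tolist() for k,v in ctrl.camera_params("wrist").items()})
print(ctrl.current_t(),ctrl.current_eef_rot().round(3) if hasattr(ctrl.current_eef_rot(),'round') else ctrl.current_eef_rot())
E
```

```text
{'fx': 391.2414, 'fy': 391.2414, 'cx': 282.5211, 'cy': 210.0659, 'pose': [[0.5526, -0.4951, 0.6704, 1.4811], [0.8333, 0.3447, -0.4322, -0.5697], [-0.0171, 0.7975, 0.6031, 0.8898], [0.0, 0.0, 0.0, 1.0]]}
{'fx': 496.8624, 'fy': 496.8624, 'cx': 272.7457, 'cy': 213.5982, 'pose': [[-0.0167, 0.9969, -0.0765, 0.4475], [-0.9998, -0.0171, -0.0045, 0.0074], [-0.0058, 0.0764, 0.9971, 1.5473], [0.0, 0.0, 0.0, 1.0]]}
{'fx': 325.1923, 'fy': 325.1923, 'cx': 277.8525, 'cy': 212.7164, 'T_tool_cam': [[-0.0008, 0.9648, 0.2629, 0.0748], [1.0, 0.0007, 0.0004, -0.0006], [0.0002, 0.2629, -0.9648, -0.1692], [0.0, 0.0, 0.0, 1.0]]}
0.1 [[ 0.934  0.357 -0.   ]
 [ 0.357 -0.934  0.001]
 [ 0.    -0.001 -1.   ]]
```

View pics/top0.png

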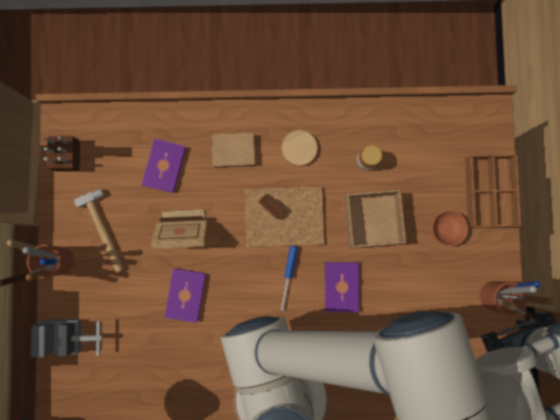

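View pics/scene0.png

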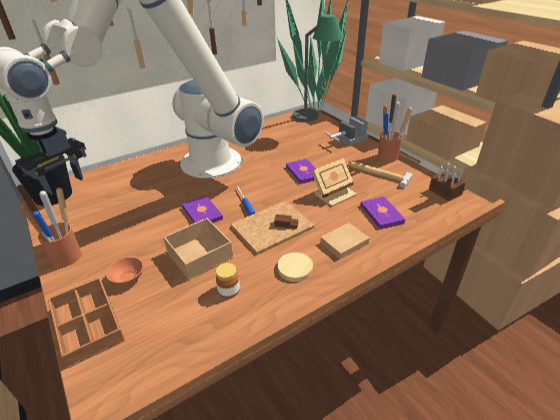

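The top view shows the board around (285,217), the offcut at (273,207), the plaque and easel at (180,230), and the box at (377,220). The scene view shows the decorated face towards +x. Next I'll take closer wrist views.

```bash
cat > h.py <<'E'
from bench import ctrl
import cv2,numpy as np
D=np.array([[1,0,0],[0,-1,0],[0,0,-1.]])
def ray_static(n,px):
    p=ctrl.camera_params(n);T=np.array(p["pose"])
    d=np.array([(px[0]-p["cx"])/p["fx"],-(px[1]-p["cy"])/p["fy"],-1])
    return T[:3,3],T[:3,:3]@d
def ray_wrist(pos,R,px):
    p=ctrl.camera_params("wrist");T=np.array(p["T_tool_cam"])
    v=np.array([px[0]-p["cx"],px[1]-p["cy"]]);r=np.hypot(*v)+1e-9;th=r/p["fx"]
    d=np.array([v[0]/r*np.sin(th),-v[1]/r*np.sin(th),-np.cos(th)])
    return pos+R@T[:3,3],R@T[:3,:3]@d
def onz(ray,z):
    o,d=ray;return o+d*(z-o[2])/d[2]
def snap(name):
    pos=np.array(ctrl.current_tool_pos());R=np.array(ctrl.current_eef_rot())
    im=ctrl.read_camera("wrist");cv2.imwrite(f"pics/{name}.png",im);np.savez(f"pics/{name}.npz",pos=pos,R=R);return im
def load(name):
    d=np.load(f"pics/{name}.npz");return cv2.imread(f"pics/{name}.png"),d["pos"],d["R"]
E
python3 - <<'E'
from h import *
P={k:onz(ray_static("top",p),z) for k,p,z in [("board",(285,217),.015),("off",(273,207),.045),("easel",(180,230),.08),("box",(377,220),.07)]}
for k in P: print(k,P[k].round(3))
for nm,k in(("w1","board"),("w2","easel")):
    c=P[k]; ctrl.goto([c[0]-.05,c[1],.36],D); snap(nm)
print(ctrl.current_t(),ctrl.current_q())
E
```

```text
board [ 0.554 -0.023  0.015]
off [0.583 0.013 0.045]
easel [0.516 0.289 0.08 ]
box [ 0.536 -0.296  0.07 ]
3.6917 [ 2.54478583e+01  1.56463289e+01  7.44591359e+01 -1.61196099e-02
  8.98960602e+01  1.15527901e+02]
```

View pics/w1.png

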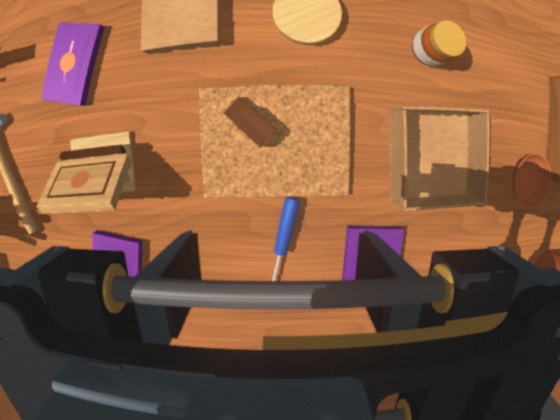

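View pics/w2.png

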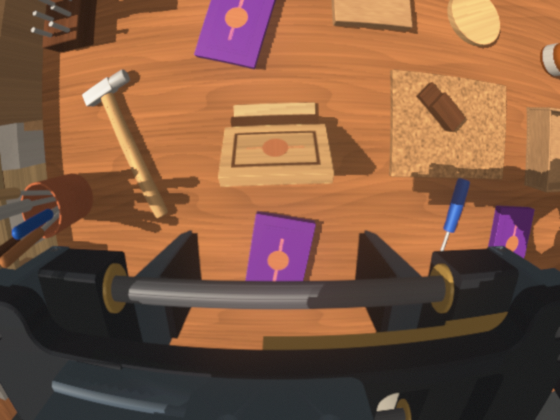

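w1 shows the board corners near (200,88), (352,86), (349,194) and (204,197), and the offcut from (227,100) to (285,143). It also shows the box at (390–489,108–208). w2 shows the plaque's face at (220–332,125–170), with its top edge band at rows 168–186. I'll zoom in for accurate pixels.

Run:
```python
from h import *
a=load("w1")[0][80:155,195:295];b=load("w2")[0][95:195,210:345]
A=cv2.resize(a,None,fx=4,fy=4,interpolation=cv2.INTER_CUBIC);B=cv2.resize(b,None,fx=5,fy=5,interpolation=cv2.INTER_CUBIC)
cv2.imwrite("pics/ca.png",A[:, :]);cv2.imwrite("pics/cb.png",B)
# offcut mask: dark pixels inside board
g=load("w1")[0].astype(int);m=np.zeros(g.shape[:2],np.uint8);m[90:190,206:345]=(g[90:190,206:345].sum(2)<230)*255
m=cv2.morphologyEx(m,cv2.MORPH_OPEN,np.ones((3,3)))
c=max(cv2.findContours(m,0,2)[0],key=cv2.contourArea);print(cv2.contourArea(c),cv2.minAreaRect(c),cv2.boxPoints(cv2.minAreaRect(c)).tolist())
```

```text
Traceback (most recent call last):
ValueError: max() iterable argument is empty
```

View pics/ca.png

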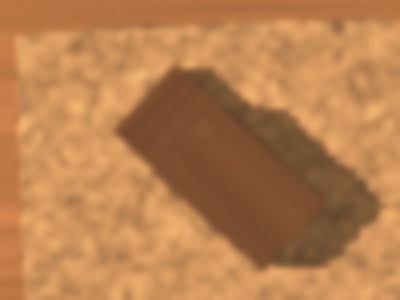

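View pics/cb.png

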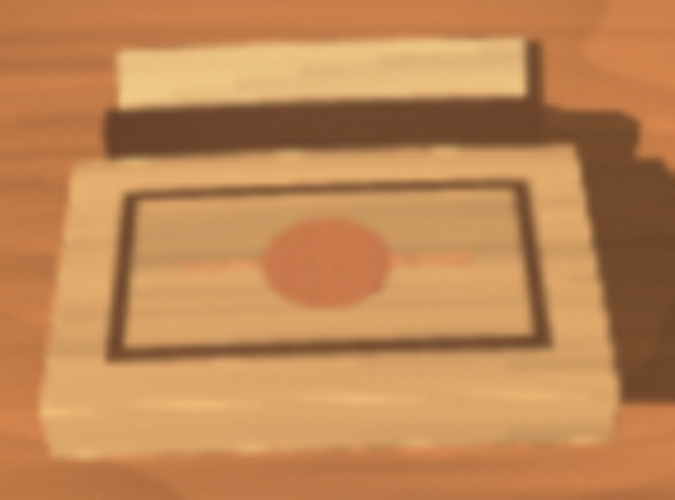

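The offcut's step is at its upper-left end. Crop corners are (178,66) and (117,130) at the step end, (322,203) and (263,268) at the tall end. The plaque's front-top corners are about (42,415) and (618,395), the back-top ones (52,457) and (610,440), and the lower-front ones (75,160) and (575,145).

Run:
```python
from h import *
_,p1,R1=load("w1");_,p2,R2=load("w2")
A=lambda u,v,z:onz(ray_wrist(p1,R1,((u+.5)/4-.5+195,(v+.5)/4-.5+80)),z)
B=lambda u,v,z:onz(ray_wrist(p2,R2,((u+.5)/5-.5+210,(v+.5)/5-.5+95)),z)
W=lambda u,v,z:onz(ray_wrist(p1,R1,(u,v)),z)
s=[A(178,66,.031),A(117,130,.031)];t=[A(322,203,.045),A(263,268,.045)]
print("off",np.round(s+t,4).tolist(),"w",np.linalg.norm(s[0]-s[1]),np.linalg.norm(t[0]-t[1]))
S=(s[0]+s[1])/2;Tm=(t[0]+t[1])/2;d=(S-Tm)[:2];L=np.linalg.norm(d);d/=L
print("L",L,"dir(+x)",d,"deg",np.degrees(np.arctan2(d[1],d[0])),"tallctr",Tm[:2]+d*.028, "ctr",Tm[:2]+d*.04)
s2=(t[0]-s[0])
for n,pts,z in(("fronttop",[(42,415),(618,395)],.1197),("backtop",[(52,457),(610,440)],.1068),("frontbot",[(75,160),(575,145)],.0431)):
    a,b=[B(*q,z) for q in pts];e=b-a;print(n,a.round(4),b.round(4),np.linalg.norm(e),"yaw",np.degrees(np.arctan2(e[0],-e[1])),"mid",((a+b)/2).round(4))
print("disc",B(326,262,.0814))
for c in[(200,88),(352,86),(349,194),(204,197)]:print("board",W(*c,.015).round(4))
for c in[(390,108),(489,109),(489,204),(392,208)]:print("box",W(*c,.07).round(4))
# same plaque disc from other views for stereo
im1=load("w1")[0];print("disc w1 approx",onz(ray_wrist(p1,R1,(81,179)),.0814))
```

```text
off [[0.6254, 0.0354, 0.031], [0.6014, 0.059, 0.031], [0.5721, -0.0191, 0.045], [0.548, 0.0028, 0.045]] w 0.033684672823315706 0.032579811221337844
L 0.07684387123302468 dir(+x) [0.6941474  0.71983289] deg 46.04068507142999 tallctr [0.57946095 0.01201029] ctr [0.58779071 0.02064828]
fronttop [0.4765 0.366  0.1197] [0.4814 0.2181 0.1197] 0.1480358634820044 yaw 1.8909931656435863 mid [0.4789 0.292  0.1197]
backtop [0.4631 0.3662 0.1068] [0.4674 0.2176 0.1068] 0.14861326715926884 yaw 1.6599509782739441 mid [0.4652 0.2919 0.1068]
frontbot [0.5418 0.3683 0.0431] [0.5458 0.2194 0.0431] 0.1488735006355949 yaw 1.5405485133717944 mid [0.5438 0.2938 0.0431]
disc [0.51243506 0.29312936 0.0814    ]
board [0.6429 0.0999 0.015 ]
board [ 0.6454 -0.1403  0.015 ]
board [ 0.4699 -0.1397  0.015 ]
board [0.4652 0.0986 0.015 ]
box [ 0.6098 -0.1852  0.07  ]
box [ 0.6263 -0.364   0.07  ]
box [ 0.4681 -0.381   0.07  ]
box [ 0.4604 -0.1964  0.07  ]
disc w1 approx [0.51219895 0.28928566 0.0814    ]
```

Run:
```python
from h import *
a=np.radians(46.0);best=None
for s in(0,np.pi):
    x=np.array([np.cos(a+s),np.sin(a+s),0]);z=np.array([0,0,-1.]);R=np.c_[x,np.cross(z,x),z]
    q=ctrl.ik([.5795,.012,.12],R);print(s,np.round(q,1) if q is not None else None)
    if q is not None and(best is None or abs(q[5])<best[0]):best=(abs(q[5]),R)
R=best[1]
ctrl.command_gripper(.75)
ctrl.goto([.5795,.012,.12],R)
print(ctrl.move_l([.5795,.012,.021],vel=.12,contact_N=8))
print(ctrl.current_tool_pos())
ctrl.command_gripper(0);print(ctrl.current_grip_width(),ctrl.current_grasp_force())
ctrl.move_l([.5795,.012,.17],vel=.2)
print(ctrl.current_grip_width(),ctrl.current_grasp_force())
c=[]
for s in(1,-1):
    q=ctrl.ik([.541,-.285,.17],D@np.diag([s,s,1]));print(s,q)
    if q is not None:c.append((abs(q[5]),s))
s=min(c)[1]
ctrl.goto([.541,-.285,.17],D@np.diag([s,s,1]));print(ctrl.current_grip_width())
ctrl.move_l([.541,-.285,.035],vel=.15,contact_N=10);print(ctrl.current_tool_pos())
ctrl.command_gripper(.7)
ctrl.move_l([.541,-.285,.2],vel=.2)
snap("w3");print(ctrl.current_t())
```

```text
0 [-4.7 30.8 89.8 -0.  59.5 39.3]
3.141592653589793 [  -4.7   30.8   89.8   -0.    59.5 -140.7]
False
[0.57998897 0.01203986 0.02164027]
0.3971727660931482 29.9080690741539
0.3940097074111312 29.906985461711884
1 [-3.33737847e+01  2.96882120e+01  8.21439699e+01 -2.54444375e-14
  6.81678181e+01  5.66262153e+01]
-1 [-3.33737847e+01  2.96882120e+01  8.21439699e+01 -2.54444375e-14
  6.81678181e+01 -1.23373785e+02]
0.3952660447366665
[ 0.54157298 -0.28515397  0.0358341 ]
11.9583
```

View pics/w3.png

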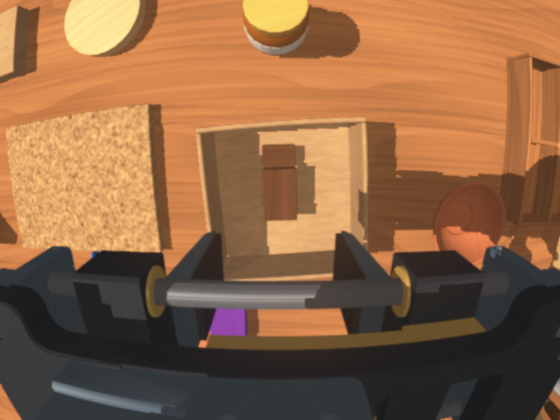

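w3 shows the offcut lying in the box at (280,183), with the board empty. Next is the plaque.

Run:
```python
from h import *
yaw=np.radians(1.7);c40,s40=np.cos(np.radians(40)),np.sin(np.radians(40))
xe=np.array([np.cos(yaw),np.sin(yaw),0]);ye=np.array([-np.sin(yaw),np.cos(yaw),0]);ze=np.array([0,0,1.])
zp=c40*ze-s40*xe;n=c40*xe+s40*ze
top=np.array([.4724,.2925,.1132])
G=top-.033*zp+.0015*n
c=[]
for s in(1,-1):
    R=np.c_[s*ye,s*n,-zp];R2=np.c_[s*ye,s*xe,-ze]
    q=ctrl.ik(G,R);qa=ctrl.ik(G+.1*zp,R);q2=ctrl.ik([.556,-.02,.09],R2)
    print(s,[None if v is None else np.round(v,1) for v in(qa,q,q2)])
    if q is not None and q2 is not None:c.append((max(abs(q[5]),abs(q2[5])),s))
s=min(c)[1];R=np.c_[s*ye,s*n,-zp]
ctrl.command_gripper(.6)
p=np.array(ctrl.current_tool_pos());ctrl.goto([.5,.0,.3],np.c_[s*ye,s*xe,-ze])
ctrl.goto(G+.09*zp,R)
print(ctrl.move_l(G,vel=.08,contact_N=6),ctrl.current_tool_pos(),G)
ctrl.command_gripper(0);print(ctrl.current_grip_width(),ctrl.current_grasp_force(),ctrl.current_contact_force(),ctrl.current_t(),s)
np.savez("g.npz",G=G,R=R,s=s,tool=ctrl.current_tool_pos())
snap("w4")
```

```text
1 [None, None, array([-8.2, 31.6, 94.6, -0. , 53.8, -9.9])]
-1 [None, None, array([ -8.2,  31.6,  94.6,  -0. ,  53.8, 170.1])]Traceback (most recent call last):
  File "<stdin>", line 13, in <module>
ValueError: min() iterable argument is empty
```

Run:
```python
from h import *
from scipy.spatial.transform import Rotation as Ro
yaw=np.radians(1.7)
xe=np.array([np.cos(yaw),np.sin(yaw),0]);ye=np.array([-np.sin(yaw),np.cos(yaw),0]);ze=np.array([0,0,1.])
top=np.array([.4724,.2925,.1132])
def f(q):return None if q is None else np.round(q).astype(int).tolist()
for tilt in(0,20,30,40):
    c,s_=np.cos(np.radians(tilt)),np.sin(np.radians(tilt))
    zp=c*ze-s_*xe;n=c*xe+s_*ze;c4,s4=np.cos(np.radians(40)),np.sin(np.radians(40));G=top-.033*(c4*ze-s4*xe)
    for s in(1,-1):
        for phi in range(-60,61,15):
            R=Ro.from_rotvec(np.radians(phi)*n).as_matrix()@np.c_[s*ye,s*n,-zp]
            q=ctrl.ik(G,R);qa=ctrl.ik(G-.09*R[:,2],R)
            if q is not None or qa is not None: print(tilt,s,phi,f(q),f(qa))
```

```text
0 1 -60 [47, 58, 64, -39, 104, 52] [50, 59, 52, -39, 115, 47]
0 1 -45 [43, 50, 71, -32, 92, 50] [47, 49, 61, -31, 103, 47]
0 1 -30 [39, 43, 78, -24, 79, 46] [42, 40, 70, -23, 90, 44]
0 1 -15 [33, 37, 85, -14, 66, 38] [34, 32, 79, -13, 78, 36]
0 1 0 [25, 33, 92, 0, 55, 23] [25, 26, 87, 0, 67, 23]
0 1 15 [16, 32, 98, 20, 48, 1] [13, 24, 94, 17, 60, 3]
0 1 30 [7, 34, 103, 41, 49, -25] [1, 26, 100, 36, 59, -20]
0 1 45 [-2, 39, 106, 58, 56, -47] [-9, 32, 104, 50, 65, -42]
0 1 60 [-8, 47, 107, 68, 67, -62] [-17, 42, 105, 59, 74, -58]
0 -1 -60 [47, 58, 64, -39, 104, -128] [50, 59, 52, -39, 115, -133]
0 -1 -45 [43, 50, 71, -32, 92, -130] [47, 49, 61, -31, 103, -133]
0 -1 -30 [39, 43, 78, -24, 79, -134] [42, 40, 70, -23, 90, -136]
0 -1 -15 [33, 37, 85, -14, 66, -142] [34, 32, 79, -13, 78, -144]
0 -1 0 [25, 33, 92, 0, 55, -157] [25, 26, 87, 0, 67, -157]
0 -1 30 [7, 34, 103, 41, 49, 155] [1, 26, 100, 36, 59, 160]
0 -1 45 [-2, 39, 106, 58, 56, 133] [-9, 32, 104, 50, 65, 138]
0 -1 60 [-8, 47, 107, 68, 67, 118] [-17, 42, 105, 59, 74, 122]
20 1 -60 [50, 57, 71, -45, 97, 73] [55, 57, 61, -44, 107, 6
[... 2425 characters left out ...]
 182, 17, -164]
40 1 30 [9, 39, 132, 141, 42, -142] [1, 28, 139, 127, 39, -135]
40 1 45 [-3, 46, 130, 115, 56, -136] [-16, 39, 135, 101, 56, -133]
40 1 60 [-11, 53, 123, 96, 67, -130] [-24, 48, 125, 82, 68, -128]
40 -1 -60 [53, 58, 76, -52, 94, -84] [59, 58, 67, -50, 103, -88]
40 -1 -45 [53, 50, 88, -55, 77, -81] [60, 47, 82, -50, 86, -85]
40 -1 -30 [52, 42, 100, -60, 59, -76] [59, 37, 96, -53, 68, -81]
40 -1 -15 None [54, 28, 110, -61, 48, -77]
40 -1 15 [25, 34, 129, 181, 25, 17] [25, 21, 133, 182, 17, 16]
40 -1 30 [9, 39, 132, 141, 42, 38] [1, 28, 139, 127, 39, 45]
40 -1 45 [-3, 46, 130, 115, 56, 44] [-16, 39, 135, 101, 56, 47]
40 -1 60 [-11, 53, 123, 96, 67, 50] [-24, 48, 125, 82, 68, 52]
```

The direct tilt is out of reach, but leaning the tool 30° sideways within the plaque's plane works. I'll grasp that way.

```bash
cat > g.py <<'E'
from h import *
from scipy.spatial.transform import Rotation as Ro
def frame(yaw,tilt,phi=-32,s=1):
    y=np.radians(yaw);t=np.radians(tilt)
    xe=np.array([np.cos(y),np.sin(y),0]);ye=np.array([-np.sin(y),np.cos(y),0]);ze=np.array([0,0,1.])
    zp=np.cos(t)*ze-np.sin(t)*xe;n=np.cos(t)*xe+np.sin(t)*ze
    return zp,n,Ro.from_rotvec(np.radians(phi)*n).as_matrix()@np.c_[s*ye,s*n,-zp]
zp,n,R=frame(1.7,40)
G=np.array([.4724,.2925,.1132])-.012*zp+.001*n+.019*R[:,2]
zb,nb,Rb=frame(.8,0)
P=np.array([.556,-.020,.115])-.012*zb+.019*Rb[:,2]   # TCP with plaque standing on board
E
python3 - <<'E'
from g import *
for p,r in((G-.1*R[:,2],R),(G,R),(G+[0,0,.13],R),(P+[0,0,.15],Rb),(P,Rb)):
    q=ctrl.ik(p,r);print(np.round(p,3),None if q is None else np.round(q))
ctrl.command_gripper(.6)
ctrl.goto([.45,0,.32],D)
ctrl.goto(G-.1*R[:,2],R)
print(ctrl.move_l(G,vel=.08,contact_N=6),ctrl.current_tool_pos(),G)
cv2.imwrite("pics/s1.png",ctrl.read_camera("scene"));snap("w4")
ctrl.command_gripper(0);print(ctrl.current_grip_width(),ctrl.current_grasp_force(),ctrl.current_contact_force(),ctrl.current_t())
E
```

```text
[0.435 0.334 0.157] [ 59.  37.  95. -52.  71.  98.]
[0.492 0.283 0.092] [ 51.  42. 100. -60.  61. 103.]
[0.492 0.283 0.222] [ 51.  30.  95. -54.  70.  88.]
[ 0.556 -0.03   0.237] [ 10.  26.  86. -33.  76.  20.]
[ 0.556 -0.03   0.087] [ 10.  38.  94. -37.  60.  32.]
False [0.49148177 0.28337805 0.09259261] [0.49152708 0.28299478 0.09230705]
0.21728162790768898 29.996457695961 [ 0.78269318  0.33238964 -1.96126613] 17.3667
```

Run:
```python
from g import *
ctrl.move_l(G+[0,0,.13],vel=.1);print(ctrl.current_grip_width(),ctrl.current_grasp_force(),ctrl.current_contact_force())
ctrl.goto(P+[0,0,.10],Rb);print(ctrl.current_grip_width(),ctrl.current_t())
snap("w5")
im=ctrl.read_camera("scene");cv2.imwrite("pics/s2.png",cv2.resize(im[120:320,180:420],None,fx=3,fy=3,interpolation=cv2.INTER_CUBIC))
```

```text
0.21823427073621385 29.99650776386261 [-0.46597801  0.3046911  -2.33465007]
0.21711116973714636 20.0417
```

View pics/s2.png

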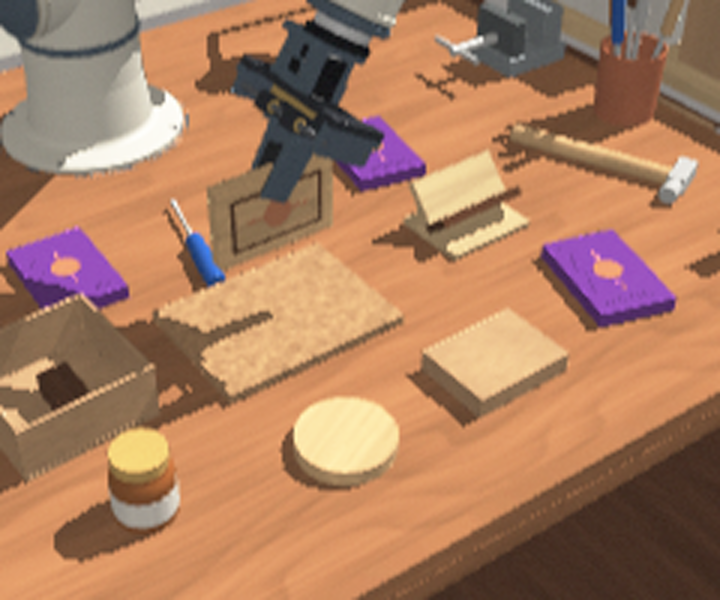

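s2 shows the plaque hanging upright in the gripper at about (270,215), above the clear board. I'll lower it until it touches, release and retreat.

Run:
```python
from g import *
ctrl.move_l(P+[0,0,.012],vel=.1)
h=ctrl.move_l(P-[0,0,.008],vel=.015,contact_N=8)
print(h,np.array(ctrl.current_tool_pos())-P,ctrl.current_contact_force(),ctrl.current_wrist_torque())
ctrl.sleep(.2)
p0=np.array(ctrl.current_tool_pos())
if h:
    ctrl.command_gripper(.55);ctrl.sleep(.3)
    ctrl.move_l(p0-.1*Rb[:,2],vel=.1)
    ctrl.move_l(np.array(ctrl.current_tool_pos())+[0,.1,.1],vel=.2)
    im=ctrl.read_camera("scene");cv2.imwrite("pics/s3.png",cv2.resize(im[120:320,180:420],None,fx=3,fy=3,interpolation=cv2.INTER_CUBIC))
    cv2.imwrite("pics/t3.png",ctrl.read_camera("top"))
print(ctrl.current_t())
```

```text
True [ 3.91451409e-06 -1.72461468e-05 -9.56529769e-04] [0.00727537 1.08456548 5.503399  ] [ 0.03806158 -0.09277276 -0.0197959 ]
25.2833
```

View pics/s3.png

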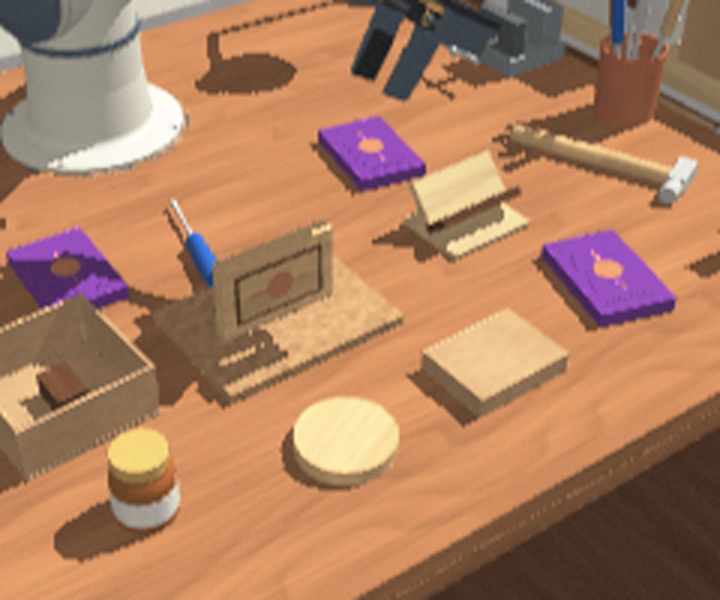

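s3 shows the plaque standing free and upright on the board, at (275,280), with the offcut in the box, the other objects in place and the gripper clear.

```bash
python3 -c "
from bench import ctrl
print(ctrl.sign_off(),ctrl.current_t())"
```

```text
the job is handed in; nothing more can be done
the job is handed in; nothing more can be done
```

The job is handed in: the offcut is in the scrap box and the plaque stands upright and free on a long edge on the board, with about 25 s on the clock.

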